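# Close and seal the tube tray cover of a thermal desorption sampler

### The job

The tube tray of the thermal desorption sampler stands open: take its blue cover by the handle from the sloped rest, bring it in under the sampler's head and lay it square on the black gasket, and let go of it. Then press the cover down gently, one corner after another, until all four corners are fully home and it sits flat on the gasket. Leave the other things on the bench where they stand.

Things in the scene. Friction and masses are not known exactly. Their poses are not given: they have to be found in the camera images.
- sampler: White thermal desorption sampler, fixed; place and heading vary. Origin on the bench under the centre of its tube tray; x runs from the tray's open front back to the tower, z up. Tray casing 240 (x) x 200 (y), deck 89 above the bench; mouth 172 x 132 in its middle, 12 capped tubes inside, all below 70. Tower 260 wide, 400 high, from x = +120 backwards.
- head_edge (a point): Middle of the lower front edge of the sampler's grey head, which juts from the tower over the tray's rear: 56 behind the tray's centre, 255 above the bench, 236 wide. It covers the rear 44 of the laid cover: the cover comes in from the front below it, and the rear corners need a tool tilted 30 to 45 degrees, leaning to the tray's front. Axes as the sampler.
- mouth (a point): Centre of the tray's mouth at the top of the unpressed black gasket, 95 above the bench. Axes as the sampler. The plate of a cover laid on the gasket has its underside here; sealed, 5 lower. The cover goes on with its long side (x) along the sampler's x, either way round. The cover rocks: pressing one corner tips the opposite one up by about 5 until that is pressed too.
- cover: Loose blue cover of the tray, about 0.45 kg, at first on the sloped rest. Origin: centre of the underside of its plug; z out of its top. Plate 200 (x) x 160 (y) x 8, from z = 14 to 22; below it a white plug frame 160 x 120 x 14 that drops into the mouth with 6 clearance all round; black bridge handle on top.
- cover_grip (a point): Centre of the grip bar of the cover's handle: black bar 120 long (cover's x) x 24 wide (y) x 14 high, its centre 49 above the plug's underside and 27 above the plate's top; 20 of open space between plate and bar, a post at each end. Axes as the cover. Pinch it across its width, tool square to the plate.
- rest: Fixed stainless sloped rest for the cover (150 x 150 sheet, up to 95 high); place and heading vary. Origin on the bench below it. Its sheet rises towards its own +x at 32 degrees (0.56 rad); the cover on it faces up and back to the rest's -x, its long side and handle level along the rest's y. A low lip holds the plug's lower edge.
- gasket_fl (a joint): How far the front left corner of the black rubber gasket has been pressed in, m: 0 = standing proud (95 above the bench), 0.005 = fully home (90 above the bench, a hard stop). It yields at about 10 N and then stays as deep as it was pressed.
- press_fl (a point): Point over the front left gasket corner (sampler frame x = -86, y = +66) at the unpressed gasket's top, 95 above the bench, fixed to the sampler; press on the cover's top above it. The top of a cover laid on the gasket is 8 higher (103 above the bench), of a sealed one 98 above the bench.
- gasket_fr (a joint): How far the front right corner of the black rubber gasket has been pressed in, m: 0 = standing proud (95 above the bench), 0.005 = fully home (90 above the bench, a hard stop). It yields at about 10 N and then stays as deep as it was pressed.
- press_fr (a point): Point over the front right gasket corner (sampler frame x = -86, y = -66) at the unpressed gasket's top, 95 above the bench, fixed to the sampler; press on the cover's top above it. The top of a cover laid on the gasket is 8 higher (103 above the bench), of a sealed one 98 above the bench.
- gasket_rl (a joint): How far the rear left corner of the black rubber gasket has been pressed in, m: 0 = standing proud (95 above the bench), 0.005 = fully home (90 above the bench, a hard stop). It yields at about 10 N and then stays as deep as it was pressed.
- press_rl (a point): Point over the rear left gasket corner (sampler frame x = +86, y = +66) at the unpressed gasket's top, 95 above the bench, fixed to the sampler; press on the cover's top above it. The top of a cover laid on the gasket is 8 higher (103 above the bench), of a sealed one 98 above the bench.
- gasket_rr (a joint): How far the rear right corner of the black rubber gasket has been pressed in, m: 0 = standing proud (95 above the bench), 0.005 = fully home (90 above the bench, a hard stop). It yields at about 10 N and then stays as deep as it was pressed.
- press_rr (a point): Point over the rear right gasket corner (sampler frame x = +86, y = -66) at the unpressed gasket's top, 95 above the bench, fixed to the sampler; press on the cover's top above it. The top of a cover laid on the gasket is 8 higher (103 above the bench), of a sealed one 98 above the bench.
- jar_amber: Bystander, loose, to be left alone: amber glass jar, 54 across, 100 tall, standing just in front of the sampler's tray; origin at the centre of its underside (mm).
- solvent_bottle: Bystander, loose, to be left alone: amber solvent bottle, blue cap, 64 across, 185 tall, towards the back of the bench; origin at the centre of its underside (mm).
- beaker: Bystander, loose, to be left alone: glass beaker, 68 across, 75 tall, between tray and rest, on the robot's side; origin at the centre of its underside (mm).
- wrench: Bystander, loose, to be left alone: open-ended wrench, 150 long, lying on the grey case; origin on its underside (mm).
- tube_case: Bystander, loose, to be left alone: grey case with white lid, 130 x 85 x 53, left of the rest; origin at the centre of its underside (mm).
- cap_jar: Bystander, loose, to be left alone: white jar with red cap, 60 across, 85 tall, behind the rest; origin at the centre of its underside (mm).
- ferrule_tin: Bystander, loose, to be left alone: small steel tin, 56 across, 45 tall, behind the rest; origin at the centre of its underside (mm).

How it is judged (in metres and radians):
On the way, in this order (a step that is already met when the one before it is completed fails the run):
1. the cover lies square and level on the gasket, let go, with no corner pressed in more than 2.5 mm (x of cover_grip in the frame of sampler between -0.01 and 0.01 m and y of cover_grip in the frame of sampler between -0.01 and 0.01 m and angle between the x axis of cover and the x axis of sampler, either way round below 0.12 rad and angle between cover_grip's own z axis and vertical below 0.035 rad and z of cover_grip in the frame of sampler below 0.1335 m and contact force between the fingers and cover below 0.5 N and value of joint each of gasket_fl, gasket_fr, gasket_rl, gasket_rr below 0.0025 m), for 0.2 s.
2. a first corner of the gasket is home (pressed in more than 3.5 mm) (value of joint any of gasket_fl, gasket_fr, gasket_rl, gasket_rr above 0.0035 m), for 0.1 s.
3. then a second corner is home ((value of joint each of gasket_fl, gasket_fr above 0.0035 m or value of joint each of gasket_fl, gasket_rl above 0.0035 m or value of joint each of gasket_fl, gasket_rr above 0.0035 m or value of joint each of gasket_fr, gasket_rl above 0.0035 m or value of joint each of gasket_fr, gasket_rr above 0.0035 m or value of joint each of gasket_rl, gasket_rr above 0.0035 m)), for 0.1 s.
4. then a third corner is home ((value of joint each of gasket_fl, gasket_fr, gasket_rl above 0.0035 m or value of joint each of gasket_fl, gasket_fr, gasket_rr above 0.0035 m or value of joint each of gasket_fl, gasket_rl, gasket_rr above 0.0035 m or value of joint each of gasket_fr, gasket_rl, gasket_rr above 0.0035 m)), for 0.1 s.
5. then the last corner is home (value of joint each of gasket_fl, gasket_fr, gasket_rl, gasket_rr above 0.0035 m), for 0.1 s.
At the end, for the whole second after the job is handed in: All four gasket corners are pressed in more than 3.5 mm of their 5 mm, the cover lies square over the mouth (within 10 mm and 0.12 rad), flat (tilt under 0.015 rad), its handle bar within 2.5 mm of its sealed height, released and at rest (value of joint each of gasket_fl, gasket_fr, gasket_rl, gasket_rr above 0.0035 m and x of cover_grip in the frame of sampler between -0.01 and 0.01 m and y of cover_grip in the frame of sampler between -0.01 and 0.01 m and angle between the x axis of cover and the x axis of sampler, either way round below 0.12 rad and angle between cover_grip's own z axis and vertical below 0.015 rad and z of cover_grip in the frame of sampler below 0.1275 m and contact force between the fingers and cover below 0.5 N and linear speed of cover below 0.01 m/s); the robot touches nothing.
It fails at once if the cover is dropped, slammed or leaned on so hard that it bears on the sampler with more than 60 N (contact force between cover and sampler above 60 N).
It fails at once if one of the other things on the bench (jar, bottles, beaker, wrench, case, tin) is moved more than 20 mm (distance of any of jar_amber, solvent_bottle, beaker, wrench, tube_case, cap_jar, ferrule_tin from where it was at the start of the episode above 0.02 m).
It also fails if it takes over 70 s, if anything falls off the work surface, if the arm or the gripper's body presses on something with over 40 N, if the wrist force passes 120 N, or if a joint passes its speed limit or range.

### The arm

A 6-joint arm with a two-finger parallel gripper is mounted at the origin on the work surface. World frame = base frame: x ahead of the robot, y to its left, z up, the work surface at z = 0. Lengths are in m, angles in degrees, forces in N, time in s.
With the tool pointing down it reaches from about 0.35 to 0.875 m from the base axis. Payload 4.2 kg.
Tool frame: the origin (TCP) lies on the centre line of the jaws, within the pads' length; the fingertips stand tip_reach ahead of it and the grasp point (between the pads) is the TCP (tip_reach is the distance from the TCP to the fingertips, in m); z points along the fingers, y is the line along which they close (so a half turn about z gives the same grasp; the last joint's range is limited). The gripper opens to 87 mm and grips with 3 to 60 N. Pads are 19 mm wide; open, the fingers measure 117 mm over their backs; the gripper's body (75 mm by 190 mm) begins 51 mm behind the grasp point.
Start: joints at [-60.012, 22.042, 0.453, 0, -68.411, -14.817], TCP at [0.164, -0.603, 0.242] pointing down, gripper open.
Joint ranges: [-179.83, 179.83], [-69.29, 118.12], [-61.27, 80.66], [-181.25, 117.63], [-171.15, -9.14], [-177.46, 177.46]. Speed limits (degrees/s): [159.86, 159.86, 180, 180, 180, 180].

### API

Orientations are given as a 3x3 rotation matrix whose columns are the frame's x, y, z axes.
In Python, from station import sense, capture, finish_job, tip_reach gives the robot as it stands.
- The arm moves only by the tool arm_command, never from a script. Its argument "deltas" is a list of rows, each a list of 7 numbers: the turn, a rotation vector about the tool's x, y, z in rad, then the shift along the tool's x, y, z in cm, then the closure, from -1 (fully open) to 1 (shut), so that 0 is half open. In form: [[rx, ry, rz, dx, dy, dz, hand], ...]. A call has 1 to 8 rows; each row is the pose to reach, as a shift and turn from the pose commanded when the call began, along the tool's axes at that moment; what a row does not reach only later rows make up. A row lasts 1/12 s, in which the tool goes at most 41.7 mm and 7.16 degrees, less where a joint would pass 70% of its speed; a pose out of reach is approached as far as the arm can. A call with a gripper value outside its range is refused whole. The fingers move at their own pace and stop on an object; the grip force is fixed at half the most. Time passes only in rows, so rows that repeat a pose let the fingers close. It gives the time, the measured TCP pose, the force, the opening and the grip force at its end, in the units of the state.
- sense(): the state, without advancing time (a new reading comes with each control period).
- capture(name): name is "scene" or "top" or "wrist"; returns a dict with "pixels" (480x640x3 uint8, blue, green, red), "fovy" (degrees; the focal length in pixels is half the picture's height over the tangent of half this angle, whatever the lens; pixels are square), "cx", "cy" (the principal point, pixels), "rvec" (rotation vector, rad) and "tvec" (3), from world to camera coordinates, as OpenCV has them. Camera axes: x right, y down, z forward; pixel columns grow to the right and rows downward; lengths in m; the calibration is good to about 2 mm. A picture is of the moment at which its call begins. There is no depth.
- finish_job(): hands the job in; it is judged then, once.
The state is a dict: "time_s": time; "joints": joint angles; "joint_velocities": joint speeds; "effort": joint torques, N m; "tcp_pos": TCP position; "ee_rot": TCP orientation; "wrist_force": force on the tool from outside, world axes, zero at the start; "moment": the same for the moment, N m; "gripper_width": opening from 0.0 (shut) to 1.0 (fully open); "gripper_force": force on a finger pad.
Only numpy, scipy, OpenCV 4.12 (cv2) and the standard library are available. Lean on these libraries where they do the work, as an engineer would, in place of code of your own. Each camera call takes 0.05 s, during which the arm holds its last target. There are 200 camera calls.

## Working session

There is one attempt and no reset: what is moved stays moved. The work goes in short steps, Python scripts to look and compute and a tool call to move; the robot and the scene stay as the last step left them, time stands still between calls to the robot, and variables do not carry over. Pictures are saved under pics/ and viewed, at most 12 in all, crops included, and the job is handed in when it is done.

Besides the shell and the picture viewer there is one more tool, called after ">>>" as name(argument=value, ...), one argument or row to a line, values as JSON. arm_command: Moves the arm, as the interface text tells. Its arguments: {"type":"object","properties":{"deltas":{"type":"array"}},"required":["deltas"]}

```bash
mkdir -p pics; ls; python3 - <<'E'
from station import sense,capture,tip_reach
import cv2,numpy as np
print(tip_reach, sense())
for n in("scene","top"):
    c=capture(n); cv2.imwrite(f"pics/{n}0.png",c["pixels"]); np.save(f"{n}0.npy",c,allow_pickle=True)
    R=cv2.Rodrigues(np.array(c["rvec"]))[0]; print(n,c["fovy"],c["cx"],c["cy"],-R.T@np.array(c["tvec"]).ravel(), R[2])
E
```

```text
pics
0.019 {'time_s': 0.0, 'joints': array([-6.00110460e+01,  2.20900995e+01,  3.80560837e-01, -3.05399244e-02,
       -6.84122275e+01, -1.48178215e+01]), 'joint_velocities': array([-0.04659862, -0.01573   ,  0.03390506,  0.07009188,  0.07639014,
       -0.0152669 ]), 'effort': array([ 5.94853300e-04, -3.90666926e+01,  1.87401652e+01,  4.21959087e+00,
        1.08715476e-02, -1.96290775e-04]), 'tcp_pos': array([ 0.16345555, -0.60266109,  0.24046786]), 'ee_rot': array([[-9.65199893e-01, -2.61512457e-01, -6.32951872e-04],
       [-2.61513215e-01,  9.65197636e-01,  2.08839096e-03],
       [ 6.47833981e-05,  2.18124001e-03, -9.99997619e-01]]), 'wrist_force': array([-0.44139378,  0.39270761,  0.29213284]), 'moment': array([-0.03933687, -0.02663667, -0.01995769]), 'gripper_force': 0.0, 'gripper_width': 0.997548357398236}
scene 53.25298472925929 320.33167002636105 237.37676575107346 [ 0.89390995 -0.27589427  0.9726413 ] [-0.36104996  0.43272147 -0.82607206]
top 49.201553695294216 311.12584475588204 244.1062618811335 [0.4026456  0.12420744 1.44476493] [ 0.10301869  0.01864233 -0.99450471]
```

View pics/scene0.png

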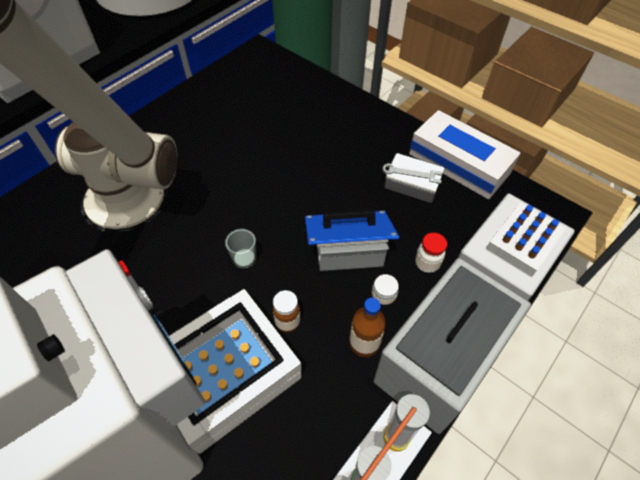

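View pics/top0.png

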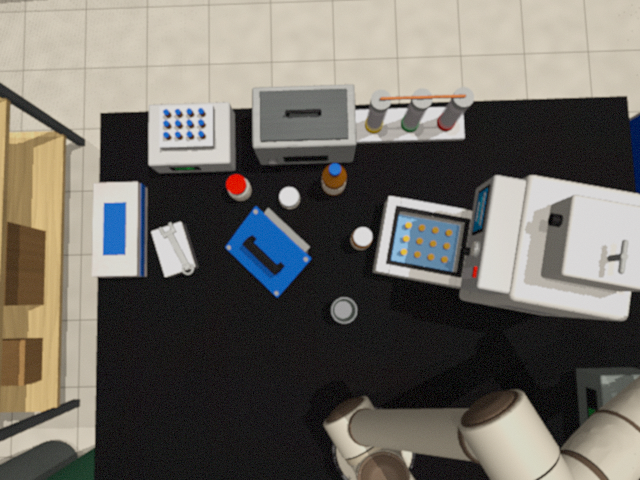

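The scene view shows the cover at about (350,228) and the tray at (235,365). In the top view the cover's corners are near (256,210), (229,247), (277,293) and (310,259). The rest's high side is to the upper right. The tray is at (430,240) with its open front facing left, and the jar stands at (361,238) in front of it.

```bash
cat > h.py <<'E'
import cv2,numpy as np
from station import sense,capture,tip_reach
def cam(c):
    f=240/np.tan(np.radians(c["fovy"]/2)); K=np.array([[f,0,c["cx"]],[0,f,c["cy"]],[0,0,1.]])
    R=cv2.Rodrigues(np.array(c["rvec"],float))[0]; t=np.array(c["tvec"],float).ravel(); return K,R,t
def onplane(c,uv,p0,n=(0,0,1)):
    K,R,t=cam(c); o=-R.T@t; n=np.array(n,float)
    d=np.c_[np.array(uv,float).reshape(-1,2),np.ones(len(np.array(uv).reshape(-1,2)))]@np.linalg.inv(K).T@R
    s=((np.array(p0)-o)@n)/(d@n); return o+s[:,None]*d
def proj(c,P):
    K,R,t=cam(c); q=(np.array(P).reshape(-1,3)@R.T+t)@K.T; return q[:,:2]/q[:,2:]
def big(m):
    cs=cv2.findContours(m,cv2.RETR_EXTERNAL,cv2.CHAIN_APPROX_NONE)[0]; return max(cs,key=cv2.contourArea)
def quad(m):
    h=cv2.convexHull(big(m)); return np.array(cv2.minAreaRect(h)), h
E
python3 - <<'E'
from h import *
c=np.load("top0.npy",allow_pickle=True).item(); im=c["pixels"]
hsv=cv2.cvtColor(im,cv2.COLOR_BGR2HSV)
roi=np.zeros(im.shape[:2],np.uint8); roi[195:310,205:325]=255
m=cv2.inRange(hsv,(100,120,60),(130,255,255))&roi
h=cv2.convexHull(big(cv2.morphologyEx(m,cv2.MORPH_CLOSE,np.ones((5,5)))))
q=h
for e in np.arange(1,15,.5):
    q=cv2.approxPolyDP(h,e,True)
    if len(q)<=4:break
q=q.reshape(-1,2).astype(float);print("cover quad",q.tolist())
# order: long side first
s=q-q.mean(0)
L=[np.linalg.norm(q[(i+1)%4]-q[i]) for i in range(4)];print(L)
# tray: dark gasket inside white tray
roi[:]=0; roi[190:292,368:474]=255
w=cv2.inRange(hsv,(0,0,110),(180,60,255))&roi
out=cv2.resize(im[185:300,365:480],None,fx=5,fy=5,interpolation=cv2.INTER_CUBIC)
out2=cv2.resize(im[195:310,205:325],None,fx=1.9,fy=1.9,interpolation=cv2.INTER_CUBIC)
g=np.zeros((600,800,3),np.uint8); g[:575,:575]=out; g[:out2.shape[0],575:800]=out2[:,:225]
cv2.imwrite("pics/crop.png",g)
E
```

```text
cover quad [[255.0, 205.0], [311.0, 257.0], [278.0, 297.0], [224.0, 247.0]]
[np.float64(76.4198926981712), np.float64(51.85556864985669), np.float64(73.59347797189639), np.float64(52.20153254455275)]
```

View pics/crop.png

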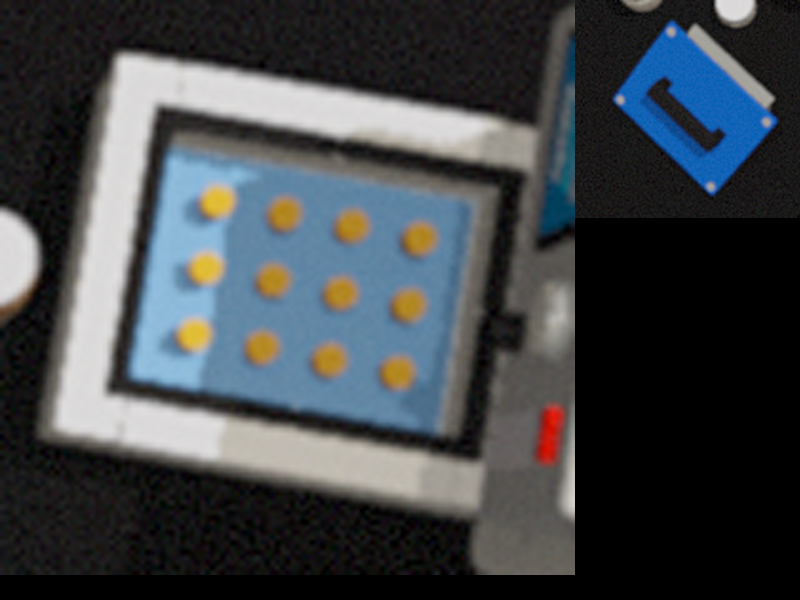

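```bash
python3 - <<'E'
from h import *
c=np.load("top0.npy",allow_pickle=True).item()
px=lambda l:np.array(l)/5+[365-.4,185-.4]
g=onplane(c,px([(157,107),(110,390),(478,458),(525,172)]),[0,0,.095])
print(g, np.linalg.norm(np.roll(g,-1,0)-g,axis=1)); C=g.mean(0)
xs=(g[2]+g[3]-g[0]-g[1]);xs/=np.linalg.norm(xs); print("centre",C,"x",xs,np.degrees(np.arctan2(xs[1],xs[0])))
d=onplane(c,px([(117,53),(50,435)]),[0,0,.089]); print(d,"centre by deck front",d.mean(0)+.12*xs, np.linalg.norm(d[0]-d[1]))
q=np.array([[255.0, 205.0], [311.0, 257.0], [278.0, 297.0], [224.0, 247.0]])
K,R,t=cam(c)
# object: cover x along handle; y lower->upper. q0,q1 upper edge (near grey sheet), x from q1?  face: n = x cross y
obj=np.array([[-.1,.08,0],[.1,.08,0],[.1,-.08,0],[-.1,-.08,0]])
n,rv,tv,er=cv2.solvePnPGeneric(obj,q,K,None,flags=cv2.SOLVEPNP_IPPE)
for r,tt,e in zip(rv,tv,er):
    Rw=R.T@cv2.Rodrigues(r)[0]; p=R.T@(tt.ravel()-t); print("pose",p,Rw.round(3).tolist(),e,"tilt",np.degrees(np.arccos(Rw[2,2])))
for n_,u in dict(jar=(361,236,.1),bottle=(335,170,.185),beaker=(343,309,.075),cap=(238,184,.085),tin=(289,197,.045),case=(173,248,.053)).items(): print(n_,onplane(c,[u[:2]],[0,0,u[2]]).round(3))
E
```

```text
[[ 0.63596651 -0.0736135   0.095     ]
 [ 0.48933824 -0.04336771  0.095     ]
 [ 0.44951774 -0.22960257  0.095     ]
 [ 0.59645132 -0.26176176  0.095     ]] [0.14971525 0.19044446 0.15041174 0.192253  ]
centre [ 0.54281845 -0.15208639  0.095     ] x [-0.20730688 -0.97827596  0.        ] -101.96457523078807
[[ 0.6662211  -0.0548248   0.089     ]
 [ 0.46730471 -0.01232184  0.089     ]] centre by deck front [ 0.54188608 -0.15096644  0.089     ] 0.20340656170455262
pose [0.5279547  0.26877664 0.06728616] [[-0.697, 0.618, -0.364], [-0.717, -0.594, 0.364], [0.009, 0.515, 0.857]] [0.24018523] tilt 30.96961128351515
pose [0.5294201  0.2644454  0.06986068] [[-0.67, 0.711, 0.212], [-0.687, -0.488, -0.538], [-0.279, -0.507, 0.816]] [1.37377898] tilt 35.34326955136315
jar [[0.559 0.02  0.1  ]]
bottle [[0.714 0.085 0.185]]
beaker [[0.373 0.072 0.075]]
cap [[0.709 0.339 0.085]]
tin [[0.678 0.207 0.045]]
case [[0.546 0.521 0.053]]
```

The crop shows the gasket's outer corners at FL (157,107), FR (110,390), RR (478,458) and RL (525,172). That puts the tray centre at about (0.542, -0.1515) with a heading of -102°.

```bash
cat >> h.py <<'E'
from scipy.spatial.transform import Rotation as Ro
def delta(p,Rt,s=None):
    s=s or sense(); R0=np.array(s["ee_rot"]); 
    print("rot",Ro.from_matrix(R0.T@Rt).as_rotvec().round(4).tolist(),"cm",(R0.T@(np.array(p)-s["tcp_pos"])*100).round(2).tolist())
def axes(x,z):
    z=np.array(z,float)/np.linalg.norm(z); x=np.array(x,float); x=x-z*(x@z); x/=np.linalg.norm(x); return np.c_[x,np.cross(z,x),z]
SC=np.array([.542,-.1515,0]); SY=np.radians(-102.0)
SR=np.array([[np.cos(SY),-np.sin(SY),0],[np.sin(SY),np.cos(SY),0],[0,0,1]])
E
python3 - <<'E'
from h import *
c=np.load("scene0.npy",allow_pickle=True).item(); im=c["pixels"]; hsv=cv2.cvtColor(im,cv2.COLOR_BGR2HSV)
roi=np.zeros(im.shape[:2],np.uint8); roi[200:260,295:410]=255
m=cv2.inRange(hsv,(100,120,60),(130,255,255))&roi
h=cv2.convexHull(big(cv2.morphologyEx(m,cv2.MORPH_CLOSE,np.ones((5,5)))))
for e in np.arange(1,15,.5):
    q=cv2.approxPolyDP(h,e,True).reshape(-1,2)
    if len(q)<=4:break
print(h.reshape(-1,2).tolist(),q.tolist())
t=np.load("top0.npy",allow_pickle=True).item()
P=lambda c:(lambda K,R,t:K@np.c_[R,t])(*cam(c))
qt=np.array([[311,257],[278,297],[224,247],[255,205.]])  # q1 q2 q3 q0
# scene: nearest-left, far-left, far-right, near-right
qs=np.array([min(q,key=lambda p:p@k) for k in np.array([(1,-1),(1,1),(-1,1),(-1,-1)])],float)
X=cv2.triangulatePoints(P(t),P(c),qt.T,qs.T); print(qs.tolist()); print((X[:3]/X[3]).T.round(4)); print((X[:3]/X[3]).T.mean(0))
D=axes([-1,-.2,0],[0,0,-1]); th=np.radians(-134.2)
delta([.2,-.32,.33],D)
E
```

```text
[[384, 210], [385, 211], [388, 216], [396, 230], [399, 236], [399, 237], [397, 239], [316, 244], [308, 244], [307, 241], [306, 233], [305, 224], [305, 216], [306, 215], [317, 214], [383, 210]] [[399, 236], [308, 244], [305, 216], [384, 210]]
[[308.0, 244.0], [305.0, 216.0], [384.0, 210.0], [399.0, 236.0]]
[[0.5071 0.1492 0.1054]
 [0.409  0.2443 0.0248]
 [0.5476 0.3884 0.0244]
 [0.6459 0.2913 0.1101]]
[0.52740353 0.26828135 0.06618761]
rot [0.002, -0.0002, 0.0672] cm [-10.92, 26.35, -8.89]
```

>>> arm_command(
  deltas=[
    [0, 0, 0, -5, 12, -9, -1],
    [0, 0, 0.07, -11, 26, -9, -1],
    [0, 0, 0.07, -11, 26, -9, -1],
    [0, 0, 0.07, -11, 26, -9, -1],
    [0, 0, 0.07, -11, 26, -9, -1],
    [0, 0, 0.07, -11, 26, -9, -1],
    [0, 0, 0.07, -11, 26, -9, -1],
    [0, 0, 0.07, -11, 26, -9, -1],
  ],
)

```text
time_s: 0.77
tcp_pos: [0.2014, -0.3198, 0.3336]
ee_rot: [[-0.98, -0.198, 0.004], [-0.198, 0.98, -0.002], [-0.004, -0.003, -1.0]]
wrist_force: [0.1, 0.2, -0.3]
gripper_width: 1.002
gripper_force: 0.0
```

```bash
cat >> h.py <<'E'
th=np.radians(-134.2)
cx=np.array([np.cos(th),np.sin(th),0]); n0=np.array([np.sin(th)*np.sin(.5585),-np.cos(th)*np.sin(.5585),np.cos(.5585)])
grip=np.array([.5275,.2685,.068])+.027*n0; RG=axes(cx,-n0)
E
python3 - <<'E'
from h import *
print(grip,n0,sense()["tcp_pos"])
delta([.36,.02,.34],axes(cx,[0,0,-1]))
E
```

```text
[0.51724266 0.27847483 0.09089738] [-0.37990148  0.36943805  0.84805094] [ 0.20144302 -0.31983877  0.33355488]
rot [-0.0036, 0.0028, -0.6004] cm [-22.26, 30.18, -0.64]
```

>>> arm_command(
  deltas=[
    [0, 0, -0.1, -3, 4, -1, -1],
    [0, 0, -0.6, -22, 30, -1, -1],
    [0, 0, -0.6, -22, 30, -1, -1],
    [0, 0, -0.6, -22, 30, -1, -1],
    [0, 0, -0.6, -22, 30, -1, -1],
    [0, 0, -0.6, -22, 30, -1, -1],
    [0, 0, -0.6, -22, 30, -1, -1],
    [0, 0, -0.6, -22, 30, -1, -1],
  ],
)

```text
time_s: 1.43
tcp_pos: [0.3428, -0.0203, 0.3415]
ee_rot: [[-0.7, -0.714, 0.001], [-0.714, 0.7, 0.001], [-0.001, -0.0, -1.0]]
wrist_force: [1.2, -1.3, -0.2]
gripper_width: 1.001
gripper_force: 0.0
```

```bash
python3 - <<'E'
from h import *
print(sense()["tcp_pos"])
delta(grip+.15*n0,RG)
E
```

```text
[ 0.34275661 -0.02031588  0.34145462]
rot [0.5582, 0.0001, -0.0038] cm [-33.51, 16.39, 12.37]
```

>>> arm_command(
  deltas=[
    [0.1, 0, 0, -4, 2, 1, -1],
    [0.56, 0, 0, -33.5, 16.5, 12, -1],
    [0.56, 0, 0, -33.5, 16.5, 12, -1],
    [0.56, 0, 0, -33.5, 16.5, 12, -1],
    [0.56, 0, 0, -33.5, 16.5, 12, -1],
    [0.56, 0, 0, -33.5, 16.5, 12, -1],
    [0.56, 0, 0, -33.5, 16.5, 12, -1],
    [0.56, 0, 0, -33.5, 16.5, 12, -1],
  ],
)

```text
time_s: 2.1
tcp_pos: [0.4329, 0.2521, 0.2478]
ee_rot: [[-0.699, -0.607, 0.379], [-0.715, 0.591, -0.373], [0.003, -0.532, -0.847]]
wrist_force: [0.3, 0.6, 1.5]
gripper_width: 1.002
gripper_force: 0.0
```

```bash
python3 - <<'E'
from h import *
print(sense()["tcp_pos"])
delta(grip+.15*n0,RG)
E
```

```text
[0.43293877 0.25206665 0.24775246]
rot [-0.0024, -0.0032, -0.0004] cm [-7.77, 4.75, 0.49]
```

>>> arm_command(
  deltas=[
    [0, 0, 0, -4, 2, 0, -1],
    [0, 0, 0, -7.8, 4.7, 0.5, -1],
    [0, 0, 0, -7.8, 4.7, 0.5, -1],
    [0, 0, 0, -7.8, 4.7, 0.5, -1],
  ],
)

```text
time_s: 2.43
tcp_pos: [0.4618, 0.3335, 0.2174]
ee_rot: [[-0.7, -0.606, 0.378], [-0.714, 0.591, -0.375], [0.005, -0.532, -0.847]]
wrist_force: [0.1, -0.1, 0.5]
gripper_width: 0.999
gripper_force: 0.0
```

```bash
python3 - <<'E'
from h import *
print(sense()["tcp_pos"]); delta(grip+.15*n0,RG)
c=capture("wrist"); im=c["pixels"].copy(); np.save("w1.npy",c,allow_pickle=True)
K,R,t=cam(c); print(-R.T@t)
for s in(-1,1):
  for v in(-1,1):
    p=proj(c,[grip+s*.06*cx+v*.012*RG[:,1]+.007*n0])[0]; cv2.circle(im,tuple(int(i) for i in p),3,(0,255,0),1)
    p=proj(c,[grip-.027*n0+s*.1*cx+v*.08*RG[:,1]])[0]; cv2.circle(im,tuple(int(i) for i in p),3,(0,0,255),1)
cv2.imwrite("pics/w1.png",im)
E
```

```text
[0.46180451 0.33350864 0.21740048]
rot [-0.0027, -0.0057, -0.0007] cm [0.08, 0.08, -0.13]
[0.34829299 0.32776029 0.33915622]
```

View pics/w1.png

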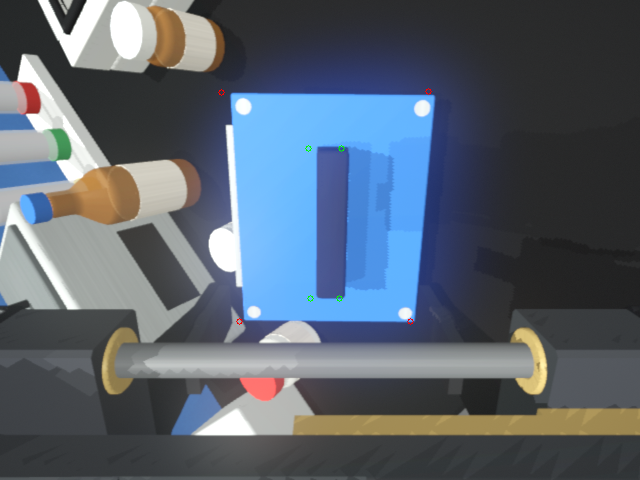

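The wrist view shows the plate's corners at (231,94), (435,94), (415,321) and (242,321), with the bar from (317,147) to (346,298). My estimate is about 6 mm off sideways, so I'll refine it with PnP.

```bash
python3 - <<'E'
from h import *
c=np.load("w1.npy",allow_pickle=True).item(); K,R,t=cam(c)
# image right = ? determine by predicted corner projections
for s,v in((-1,-1),(-1,1),(1,1),(1,-1)): print(s,v,proj(c,[grip-.027*n0+s*.1*cx+v*.08*RG[:,1]])[0].round())
q=np.array([[231,94],[435,94],[415,321],[242,321.]])
obj=[];P=[(s,v) for s in(-1,1) for v in(-1,1)]
for u in q:
    s,v=min(P,key=lambda a:np.linalg.norm(proj(c,[grip-.027*n0+a[0]*.1*cx+a[1]*.08*RG[:,1]])[0]-u)); obj.append([s*.1,v*.08,0])
ok,rv,tv,er=cv2.solvePnPGeneric(np.array(obj),q,K,None,flags=cv2.SOLVEPNP_IPPE)
for r,tt,e in zip(rv,tv,er):
    Rw=R.T@cv2.Rodrigues(r)[0]; p=R.T@(tt.ravel()-t); print(p,"off tool axes mm",(RG.T@(p-(grip-.027*n0))*1000).round(1),"rot",Ro.from_matrix(RG.T@Rw).as_rotvec().round(3),e)
b=np.array([[316,147],[348,147],[345,298],[317,298]]).mean(0)
for d in (0,):
    x=onplane(c,[b],grip+.007*n0,n0)[0]; print("bar off tool axes mm",RG.T@(x-grip-.007*n0)*1000)
E
```

```text
-1 -1 [239. 321.]
-1 1 [411. 321.]
1 1 [428.  92.]
1 -1 [222.  92.]
[0.52519727 0.27290772 0.06487431] off tool axes mm [-1.6  5.7  0.1] rot [0.05  0.032 0.013] [1.52063714]
[0.51419992 0.25982377 0.06724748] off tool axes mm [15.5  3.4 -1.2] rot [-0.079 -0.535  0.001] [10.37849988]
bar off tool axes mm [ 4.52006862e+00  5.01846103e+00 -3.51281504e-14]
```

>>> arm_command(
  deltas=[
    [0, 0, 0, 0.2, 0.6, 3, -1],
    [0, 0, 0, 0.2, 0.6, 7, -1],
    [0, 0, 0, 0.2, 0.6, 10, -1],
    [0, 0, 0, 0.2, 0.6, 12, -1],
    [0, 0, 0, 0.2, 0.6, 13.5, -1],
    [0, 0, 0, 0.2, 0.6, 14.5, -1],
    [0, 0, 0, 0.2, 0.6, 14.8, -1],
    [0, 0, 0, 0.2, 0.6, 14.8, -1],
  ],
)

```text
time_s: 3.15
tcp_pos: [0.5123, 0.2771, 0.0923]
ee_rot: [[-0.702, -0.604, 0.378], [-0.712, 0.594, -0.373], [0.0, -0.531, -0.847]]
wrist_force: [-0.3, -0.2, 1.2]
gripper_width: 0.998
gripper_force: 0.0
```

```bash
python3 - <<'E'
from h import *
delta(grip+.0053*RG[:,1]+.001*RG[:,0],RG)
cv2.imwrite("pics/w2.png",capture("wrist")["pixels"])
E
```

```text
rot [-0.0018, -0.0038, -0.0051] cm [-0.34, 0.39, 0.25]
```

View pics/w2.png

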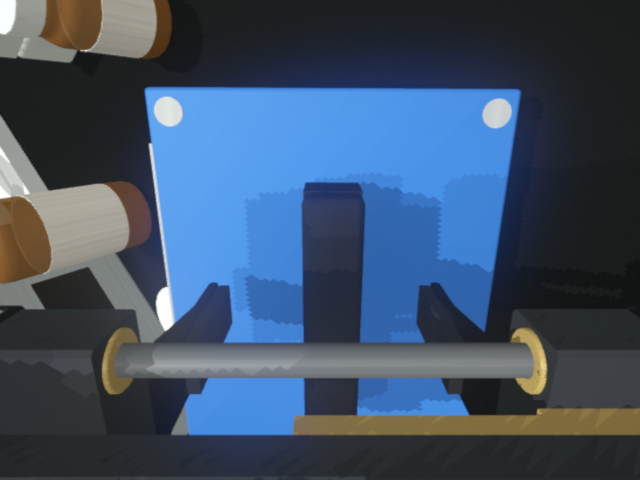

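The open fingers straddle the bar: finger edges at x=230 and x=418, bar from 303 to 363. I'll let the arm settle before closing.

>>> arm_command(
  deltas=[
    [0, 0, 0, 0, 0, 0, -1],
    [0, 0, 0, 0, 0, 0, -1],
  ],
)

```text
time_s: 3.37
tcp_pos: [0.5126, 0.2796, 0.093]
ee_rot: [[-0.7, -0.604, 0.381], [-0.714, 0.594, -0.37], [-0.002, -0.531, -0.847]]
wrist_force: [-1.1, 0.4, -0.0]
gripper_width: 1.002
gripper_force: 0.0
```

```bash
python3 - <<'E'
from h import *
delta(grip+.0053*RG[:,1]+.001*RG[:,0],RG)
E
```

```text
rot [-0.0012, -0.0001, -0.0046] cm [-0.14, 0.29, 0.39]
```

>>> arm_command(
  deltas=[
    [0, 0, 0, -0.1, 0.3, 0.3, -1],
    [0, 0, 0, -0.1, 0.3, 0.3, -1],
    [0, 0, 0, -0.1, 0.3, 0.3, 1],
    [0, 0, 0, -0.1, 0.3, 0.3, 1],
    [0, 0, 0, -0.1, 0.3, 0.3, 1],
    [0, 0, 0, -0.1, 0.3, 0.3, 1],
    [0, 0, 0, -0.1, 0.3, 0.3, 1],
    [0, 0, 0, -0.1, 0.3, 0.3, 1],
  ],
)

```text
time_s: 4.03
tcp_pos: [0.5125, 0.2803, 0.0876]
ee_rot: [[-0.7, -0.605, 0.379], [-0.714, 0.593, -0.372], [0.0, -0.531, -0.847]]
wrist_force: [-0.6, -0.2, 0.0]
gripper_width: 0.629
gripper_force: 0.0
```

>>> arm_command(
  deltas=[
    [0, 0, 0, 0, 0, 0, 1],
    [0, 0, 0, 0, 0, 0, 1],
    [0, 0, 0, 0, 0, 0, 1],
    [0, 0, 0, 0, 0, 0, 1],
    [0, 0, 0, 0, 0, 0, 1],
    [0, 0, 0, 0, 0, 0, 1],
  ],
)

```text
time_s: 4.53
tcp_pos: [0.5131, 0.2798, 0.0883]
ee_rot: [[-0.701, -0.603, 0.38], [-0.713, 0.594, -0.374], [-0.0, -0.533, -0.846]]
wrist_force: [3.3, -2.7, 2.8]
gripper_width: 0.274
gripper_force: 30.0
```

>>> arm_command(
  deltas=[
    [0, 0, 0, 0, 0, -1, 1],
    [0, 0, 0, 0, 0, -3, 1],
    [0, 0, 0, 0, 0, -5, 1],
    [0, 0, 0, 0, 0, -8, 1],
    [0, 0, 0, 0, 0, -11, 1],
    [0, 0, 0, 0, 0, -14, 1],
    [0, 0, 0, 0, 0, -14, 1],
  ],
)

```text
time_s: 5.12
tcp_pos: [0.4592, 0.3374, 0.2099]
ee_rot: [[-0.697, -0.606, 0.384], [-0.717, 0.596, -0.362], [-0.01, -0.527, -0.85]]
wrist_force: [0.3, 1.4, -3.5]
gripper_width: 0.272
gripper_force: 30.0
```

```bash
python3 - <<'E'
from h import *
s=sense(); print(s["tcp_pos"],s["gripper_width"],s["wrist_force"])
RL=SR@np.diag([1,-1,-1]); 
# start waypoint: 250 mm in front of tray centre
delta(SC-.30*SR[:,0]+[0,0,.24],RL)
print(SC-.30*SR[:,0])
E
```

```text
[0.45920657 0.33735883 0.20994969] 0.2718215513242438 [ 0.2519039   1.39452941 -3.5383729 ]
rot [-0.5435, -0.1466, -0.5495] cm [3.87, -22.02, 10.09]
[0.60437351 0.14194428 0.        ]
```

```bash
python3 - <<'E'
from h import *
RL=SR@np.diag([1,-1,-1]); 
delta(SC-.30*SR[:,0]-.06*SR[:,1]+[0,0,.23],RL)
E
```

```text
rot [-0.5435, -0.1466, -0.5495] cm [7.08, -17.19, 8.23]
```

>>> arm_command(
  deltas=[
    [-0.05, -0.01, -0.05, 0, 0, -2, 1],
    [-0.15, -0.04, -0.15, 1.5, -4, 0, 1],
    [-0.25, -0.07, -0.25, 3, -8, 3, 1],
    [-0.35, -0.1, -0.35, 5, -12, 6, 1],
    [-0.45, -0.12, -0.45, 6, -15, 7.5, 1],
    [-0.54, -0.147, -0.55, 7, -17, 8, 1],
    [-0.54, -0.147, -0.55, 7, -17, 8, 1],
    [-0.54, -0.147, -0.55, 7, -17, 8, 1],
  ],
)

```text
time_s: 5.78
tcp_pos: [0.5396, 0.1554, 0.2258]
ee_rot: [[-0.268, -0.963, 0.038], [-0.963, 0.266, -0.044], [0.032, -0.048, -0.998]]
wrist_force: [-0.1, 0.1, -5.5]
gripper_width: 0.275
gripper_force: 30.0
```

```bash
cat >> h.py <<'E'
RL=SR@np.diag([1,-1,-1])
def samp(x,y,z): return SC+SR@np.array([x,y,z])
E
python3 - <<'E'
from h import *
s=sense(); print(SR.T@(s["tcp_pos"]-SC),s["gripper_width"],s["wrist_force"],s["joints"].round())
delta(samp(-.14,-.03,.19),RL)
c=capture("wrist"); cv2.imwrite("pics/w3.png",c["pixels"]); np.save("w3.npy",c,allow_pickle=True)
E
```

```text
[-0.2996588  -0.06616136  0.22576948] 0.2750571433907479 [-0.071901    0.07090515 -5.50081146] [ 34.  16. -12.   4. -61. -52.]
rot [-0.0472, -0.0338, -0.0608] cm [15.59, -4.39, 4.3]
```

View pics/w3.png

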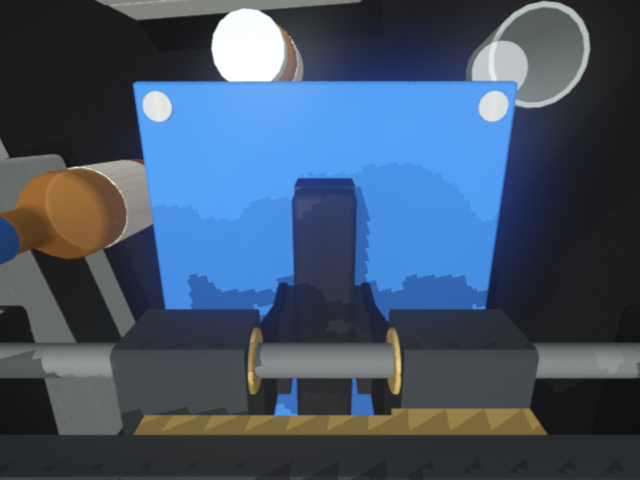

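The wrist view shows the cover held square, with its leading plate corners at (134,82) and (517,82). Next I'll work out where it sits in the tool frame.

```bash
python3 - <<'E'
from h import *
c=np.load("w3.npy",allow_pickle=True).item(); s=sense(); T=s["ee_rot"]; p=s["tcp_pos"]
for d in (.020,.024,.027,.030,.034):
    X=(onplane(c,[[134,82],[517,82]],p+d*T[:,2],T[:,2])-p)@T; print(d,(X*1000).round(1).tolist(),np.linalg.norm(X[0]-X[1]))
E
```

```text
0.02 [[93.3, -70.5, 20.0], [93.4, 79.5, 20.0]] 0.15000091835470908
0.024 [[93.6, -72.3, 24.0], [93.7, 81.4, 24.0]] 0.15368580999682163
0.027 [[93.8, -73.7, 27.0], [93.9, 82.8, 27.0]] 0.1564494787284061
0.03 [[94.1, -75.0, 30.0], [94.1, 84.2, 30.0]] 0.15921314745999035
0.034 [[94.3, -76.9, 34.0], [94.4, 86.0, 34.0]] 0.16289803910210296
```

>>> arm_command(
  deltas=[
    [-0.02, -0.01, -0.02, 0, 0, 0, 1],
    [-0.047, -0.034, -0.06, 3, -1.5, 1, 1],
    [-0.047, -0.034, -0.06, 7, -2.5, 2, 1],
    [-0.047, -0.034, -0.06, 11, -3.5, 3, 1],
    [-0.047, -0.034, -0.06, 14, -4, 4, 1],
    [-0.047, -0.034, -0.06, 15.5, -4.4, 4.3, 1],
    [-0.047, -0.034, -0.06, 15.5, -4.4, 4.3, 1],
    [-0.047, -0.034, -0.06, 15.5, -4.4, 4.3, 1],
  ],
)

```text
time_s: 6.5
tcp_pos: [0.542, -0.0064, 0.1902]
ee_rot: [[-0.214, -0.977, 0.003], [-0.977, 0.214, -0.001], [0.001, -0.003, -1.0]]
wrist_force: [1.4, 0.8, -4.9]
gripper_width: 0.27
gripper_force: 30.0
```

```bash
python3 - <<'E'
from h import *
s=sense(); print(SR.T@(s["tcp_pos"]-SC),s["gripper_width"]); delta(samp(-.14,-.03,.19),RL)
a=capture("top");b=capture("scene")
np.save("t4.npy",a,allow_pickle=True);np.save("s4.npy",b,allow_pickle=True)
g=np.zeros((600,800,3),np.uint8)
g[:, :400]=cv2.resize(a["pixels"][160:310,330:430],(400,600),interpolation=cv2.INTER_CUBIC)
g[:300,400:]=cv2.resize(b["pixels"][250:400,180:380],(400,300),interpolation=cv2.INTER_CUBIC)
g[300:,400:]=cv2.resize(a["pixels"],(400,300))
cv2.imwrite("pics/c4.png",g)
E
```

```text
[-0.14190502 -0.03020075  0.19019765] 0.26967008177019197
rot [-0.0032, -0.0005, -0.0061] cm [0.19, -0.02, 0.02]
```

View pics/c4.png

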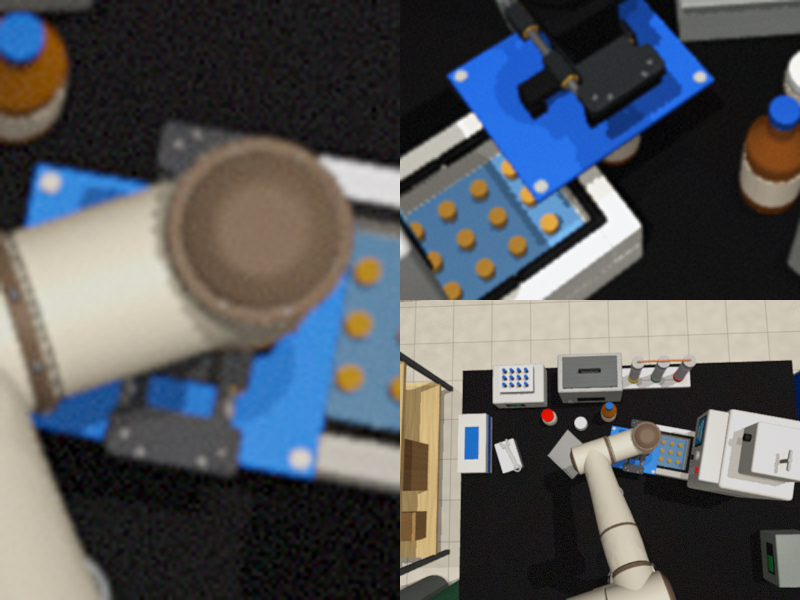

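The top view shows the cover's corners at pixels (338.8,200.8) and (407.5,280). The scene view shows them at (203.5,287.5), (250.5,347.5) and (336.5,289). The bottle and jar are clear.

```bash
python3 - <<'E'
from h import *
a=np.load("t4.npy",allow_pickle=True).item();b=np.load("s4.npy",allow_pickle=True).item();s=sense()
F=lambda X:((X-SC)@SR*1000).round(1).tolist()
for z in(.160,.166):
    A=onplane(a,[[338.8,200.5],[407.3,279.7]],[0,0,z]);B=onplane(b,[[203.5,287.5],[250.5,347.5],[336.5,288.5]],[0,0,z])
    print(z,F(A),"mid",F(A.mean(0)[None]),"scene",F(B),"mid",F((B[0]+B[2])[None]/2), np.linalg.norm(A[0]-A[1]))
print(F(s["tcp_pos"][None]))
# gasket in scene: front corners outer (crop) for cross-check of sampler pose
K=lambda l:np.array(l)/2.+[180-200-.25,250-.25]
print(F(onplane(b,K([(604,222)]),[0,0,.095])),F(onplane(b,K([(641,240)]),[0,0,.089])))
E
```

```text
0.16 [[-244.3, 51.0, 160.0], [-45.3, -111.8, 160.0]] mid [[-144.8, -30.4, 160.0]] scene [[-45.4, -109.9, 160.0], [-51.1, 46.1, 160.0], [-246.2, 46.8, 160.0]] mid [[-145.8, -31.5, 160.0]] 0.2570478720873936
0.166 [[-244.3, 49.8, 166.0], [-46.2, -112.2, 166.0]] mid [[-145.2, -31.2, 166.0]] scene [[-44.7, -106.4, 166.0], [-50.3, 48.5, 166.0], [-244.0, 49.2, 166.0]] mid [[-144.3, -28.6, 166.0]] 0.25584742895867413
[[-143.6, -29.6, 191.4]]
[[-91.4, 78.0, 95.0]] [[-109.9, 111.5, 89.0]]
```

```bash
python3 - <<'E'
from h import *
b=np.load("scene0.npy",allow_pickle=True).item()
cv2.imwrite("pics/s0c.png",cv2.resize(b["pixels"][285:435,160:310],(600,600),interpolation=cv2.INTER_CUBIC))
for x,y,z in[(-95,75,95),(-95,-75,95),(-120,100,89),(-120,-100,89)]:
    print((x,y),((proj(b,[samp(x/1e3,y/1e3,z/1e3)])[0]-[160,285])*4+1.5).round())
E
```

```text
(-95, 75) [491. 295.]
(-95, -75) [321.  68.]
(-120, 100) [565. 309.]
(-120, -100) [337.  13.]
```

View pics/s0c.png

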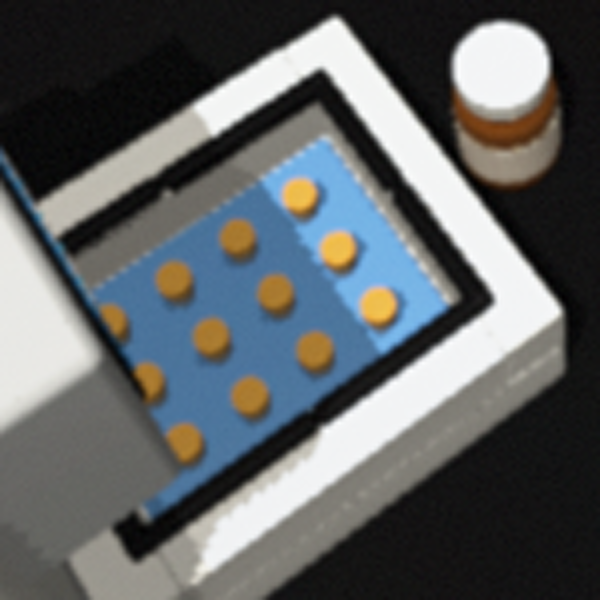

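The observed corners are FL (493,296), FR (322,68) and deck (565,313) and (337,15). They match the projected ones to within about 0.5 mm, so the sampler pose is good and I'll move in under the head.

>>> arm_command(
  deltas=[
    [0, 0, 0, 2, -1, 0, 1],
    [0, 0, -0.005, 5, -2, 0.5, 1],
    [0, 0, -0.005, 8, -3, 1, 1],
    [0, 0, -0.005, 11, -3.1, 1.5, 1],
    [0, 0, -0.005, 13, -3.1, 2, 1],
    [0, 0, -0.005, 14.4, -3.1, 2, 1],
    [0, 0, -0.005, 14.4, -3.1, 2, 1],
    [0, 0, -0.005, 14.4, -3.1, 2, 1],
  ],
)

```text
time_s: 7.27
tcp_pos: [0.5436, -0.1521, 0.1722]
ee_rot: [[-0.206, -0.979, 0.007], [-0.979, 0.206, -0.0], [-0.001, -0.007, -1.0]]
wrist_force: [-0.1, 0.6, -4.5]
gripper_width: 0.27
gripper_force: 30.0
```

```bash
python3 - <<'E'
from h import *
s=sense(); print(SR.T@(s["tcp_pos"]-SC),s["gripper_width"],s["wrist_force"]); delta(samp(.0015,.0005,.15),RL)
b=capture("scene"); np.save("s5.npy",b,allow_pickle=True)
E
```

```text
[0.00022058 0.00173186 0.17215501] 0.26961352800582356 [-0.09532378  0.5526159  -4.51754057]
rot [-0.0067, 0.001, 0.0021] cm [0.13, 0.14, 2.21]
```

>>> arm_command(
  deltas=[
    [-0.006, 0, 0, 0.1, 0.1, 1, 1],
    [-0.006, 0, 0, 0.1, 0.1, 2, 1],
    [-0.006, 0, 0, 0.1, 0.1, 2.2, 1],
    [-0.006, 0, 0, 0.1, 0.1, 2.2, 1],
    [-0.006, 0, 0, 0.1, 0.1, 2.2, 1],
  ],
)

```text
time_s: 7.73
tcp_pos: [0.5424, -0.153, 0.15]
ee_rot: [[-0.205, -0.979, 0.0], [-0.979, 0.205, 0.0], [-0.0, 0.0, -1.0]]
wrist_force: [0.4, -0.1, -3.5]
gripper_width: 0.271
gripper_force: 30.0
```

```bash
python3 - <<'E'
from h import *
s=sense(); print(SR.T@(s["tcp_pos"]-SC),s["gripper_width"],s["wrist_force"]); delta(samp(.0015,.0005,.13),RL)
b=capture("scene")
g=np.zeros((600,800,3),np.uint8)
g=cv2.resize(b["pixels"][280:430,140:340],(800,600),interpolation=cv2.INTER_CUBIC); cv2.imwrite("pics/s6.png",g)
for x,y,z in[(-100,80,.128),(-100,-80,.128),(-100,80,.120),(-120,100,.089),(-120,-100,.089)]:
    print((x,y,z),((proj(b,[samp(x/1e3,y/1e3,z)])[0]-[140,280])*4+1.5).round())
E
```

```text
[0.0013607  0.00074768 0.1499702 ] 0.27140349906056827 [ 0.38641701 -0.13071252 -3.52105256]
rot [0.0, 0.0004, 0.0031] cm [0.01, 0.02, 2.0]
(-100, 80, 0.128) [582. 291.]
(-100, -80, 0.128) [395.  45.]
(-100, 80, 0.12) [583. 298.]
(-120, 100, 0.089) [645. 329.]
(-120, -100, 0.089) [417.  33.]
```

View pics/s6.png

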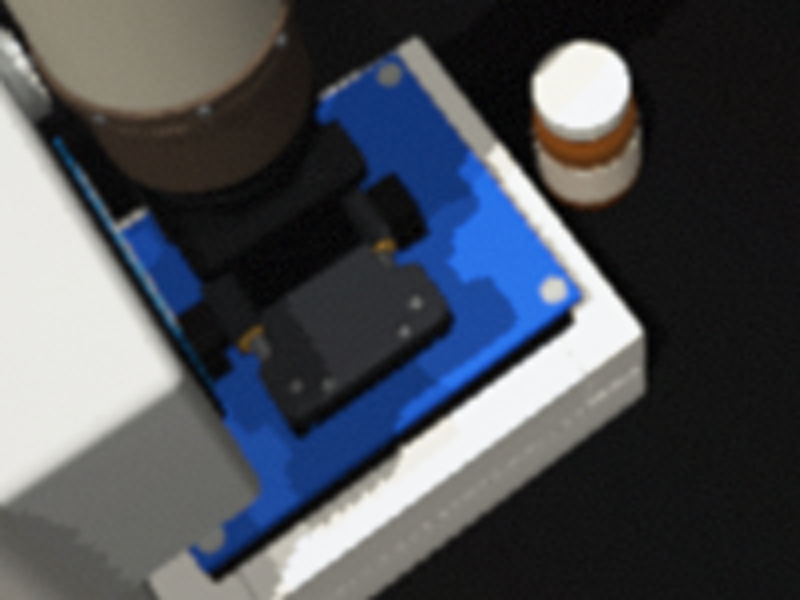

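The scene view shows the cover's front corners at (582,295) and (397,55), within 1–2 mm of prediction. The cover is centred over the mouth, so I'll lower it.

>>> arm_command(
  deltas=[
    [0, 0, 0, 0, 0, 0.5, 1],
    [0, 0, 0, 0, 0, 0.9, 1],
    [0, 0, 0, 0, 0, 1.2, 1],
    [0, 0, 0, 0, 0, 1.4, 1],
    [0, 0, 0, 0, 0, 1.6, 1],
    [0, 0, 0, 0, 0, 1.7, 1],
    [0, 0, 0, 0, 0, 1.7, 1],
  ],
)

```text
time_s: 8.37
tcp_pos: [0.5423, -0.1533, 0.1332]
ee_rot: [[-0.206, -0.979, 0.0], [-0.979, 0.206, 0.001], [-0.001, -0.0, -1.0]]
wrist_force: [-0.0, 1.0, -3.6]
gripper_width: 0.269
gripper_force: 30.0
```

>>> arm_command(
  deltas=[
    [0, 0, 0, 0, 0, 0.05, 1],
    [0, 0, 0, 0, 0, 0.1, 1],
    [0, 0, 0, 0, 0, 0.15, 1],
    [0, 0, 0, 0, 0, 0.2, 1],
    [0, 0, 0, 0, 0, 0.2, 1],
  ],
)

```text
time_s: 8.78
tcp_pos: [0.5425, -0.1533, 0.1315]
ee_rot: [[-0.206, -0.979, 0.001], [-0.979, 0.206, 0.001], [-0.001, -0.001, -1.0]]
wrist_force: [0.2, -0.6, -4.5]
gripper_width: 0.272
gripper_force: 30.0
```

>>> arm_command(
  deltas=[
    [0, 0, 0, 0, 0, 0.05, 1],
    [0, 0, 0, 0, 0, 0.1, 1],
    [0, 0, 0, 0, 0, 0.15, 1],
    [0, 0, 0, 0, 0, 0.15, 1],
  ],
)

```text
time_s: 9.12
tcp_pos: [0.5426, -0.1534, 0.1312]
ee_rot: [[-0.205, -0.979, 0.002], [-0.979, 0.205, 0.0], [-0.001, -0.002, -1.0]]
wrist_force: [-3.5, 0.9, 4.9]
gripper_width: 0.27
gripper_force: 30.0
```

>>> arm_command(
  deltas=[
    [0, 0, 0, 0, 0, -0.05, 1],
    [0, 0, 0, 0, 0, -0.05, -0.3],
    [0, 0, 0, 0, 0, -0.05, -0.3],
    [0, 0, 0, 0, 0, -0.05, -0.3],
    [0, 0, 0, 0, 0, -0.05, -0.3],
    [0, 0, 0, 0, 0, -0.05, -0.3],
    [0, 0, 0, 0, 0, -0.05, -0.3],
    [0, 0, 0, 0, 0, -0.05, -0.3],
  ],
)

```text
time_s: 9.78
tcp_pos: [0.5426, -0.1533, 0.1304]
ee_rot: [[-0.206, -0.979, 0.001], [-0.979, 0.206, 0.001], [-0.001, -0.001, -1.0]]
wrist_force: [0.1, -0.7, 0.8]
gripper_width: 0.632
gripper_force: 0.0
```

>>> arm_command(
  deltas=[
    [0, 0, 0, 0, 0, -0.5, -0.3],
    [0, 0, 0, 0, 0, -2, -0.3],
    [0, 0, 0, 0, 0, -4, -0.3],
    [0, 0, 0, -2, 0, -5, -0.3],
    [0, 0, 0, -6, 0, -6, 0.5],
    [0, 0, 0, -10, 0, -6, 1],
    [0, 0, 0, -10, 0, -6, 1],
    [0, 0, 0, -10, 0, -6, 1],
  ],
)

```text
time_s: 10.45
tcp_pos: [0.5635, -0.0536, 0.1911]
ee_rot: [[-0.202, -0.979, 0.002], [-0.979, 0.202, 0.001], [-0.001, -0.002, -1.0]]
wrist_force: [-0.1, -0.8, 0.3]
gripper_width: 0.427
gripper_force: 0.0
```

```bash
python3 - <<'E'
from h import *
s=sense(); print(SR.T@(s["tcp_pos"]-SC),s["gripper_width"],s["wrist_force"])
b=capture("scene"); im=b["pixels"]; np.save("s7.npy",b,allow_pickle=True)
c=capture("top"); np.save("t7.npy",c,allow_pickle=True)
g=np.zeros((600,800,3),np.uint8)
g[:,:400]=cv2.resize(im[280:430,160:310],(400,600),interpolation=cv2.INTER_CUBIC)[:, :400]
g[:300,400:]=cv2.resize(c["pixels"][180:300,340:500],(400,300),interpolation=cv2.INTER_CUBIC)
w=capture("wrist"); np.save("w7.npy",w,allow_pickle=True); g[300:,400:]=cv2.resize(w["pixels"],(400,300))
cv2.imwrite("pics/g7.png",g)
for x,y,z in[(-100,80,.103),(-100,-80,.103),(100,-80,.103),(100,80,.103)]:
    u=proj(b,[samp(x/1e3,y/1e3,z)])[0];v=proj(c,[samp(x/1e3,y/1e3,z)])[0];k=proj(w,[samp(x/1e3,y/1e3,z)])[0]
    print((x,y),"scene",((u-[160,280])*[400/150,4]).round(),"top",((v-[340,180])*2.5+[400,0]).round(),"wrist",(k*.625+[400,300]).round())
E
```

```text
[-0.10026835  0.00061816  0.19112114] 0.42725252386492385 [-0.10271721 -0.79992586  0.25647021]
(-100, 80) scene [336. 309.] top [538.  59.] wrist [524. 459.]
(-100, -80) scene [214.  67.] top [511. 211.] wrist [681. 459.]
(100, -80) scene [-28. 299.] top [706. 247.] wrist [708. 214.]
(100, 80) scene [ 84. 582.] top [730.  93.] wrist [499. 213.]
```

View pics/g7.png

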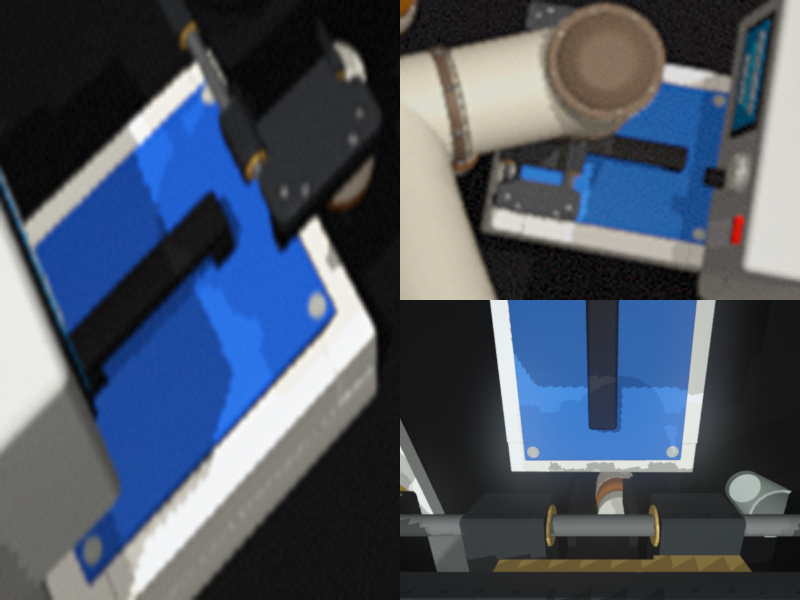

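The combined view shows the cover lying square on the gasket: scene FL at (336,313), RL at (88,582), wrist front corners at (524,459) and (681,459), all within about 2 mm of prediction. Now the front left corner.

```bash
python3 - <<'E'
from h import *
delta(samp(-.086,.064,.130),RL)
E
```

```text
rot [-0.0004, 0.0005, 0.0017] cm [1.18, -6.36, 6.05]
```

>>> arm_command(
  deltas=[
    [0, 0, 0, 1.2, -3, 1, 1],
    [0, 0, 0, 1.2, -6.3, 2.5, 1],
    [0, 0, 0, 1.2, -6.3, 4, 1],
    [0, 0, 0, 1.2, -6.3, 5.2, 1],
    [0, 0, 0, 1.2, -6.3, 5.8, 1],
    [0, 0, 0, 1.2, -6.3, 6, 1],
    [0, 0, 0, 1.2, -6.3, 6, 1],
    [0, 0, 0, 1.2, -6.3, 6, 1],
  ],
)

```text
time_s: 11.27
tcp_pos: [0.6225, -0.0805, 0.1315]
ee_rot: [[-0.206, -0.979, 0.002], [-0.979, 0.206, 0.0], [-0.001, -0.002, -1.0]]
wrist_force: [0.5, 0.1, 0.0]
gripper_width: 0.007
gripper_force: 0.0
```

>>> arm_command(
  deltas=[
    [0, 0, 0, 0, 0, 0.4, 1],
    [0, 0, 0, 0, 0, 0.7, 1],
    [0, 0, 0, 0, 0, 0.8, 1],
    [0, 0, 0, 0, 0, 0.9, 1],
    [0, 0, 0, 0, 0, 1.0, 1],
    [0, 0, 0, 0, 0, 1.1, 1],
    [0, 0, 0, 0, 0, 1.1, 1],
  ],
)

```text
time_s: 11.85
tcp_pos: [0.6221, -0.08, 0.1219]
ee_rot: [[-0.205, -0.979, 0.001], [-0.979, 0.205, -0.0], [-0.0, -0.001, -1.0]]
wrist_force: [-2.9, 1.1, 9.3]
gripper_width: 0.005
gripper_force: 4.6
```

>>> arm_command(
  deltas=[
    [0, 0, 0, 0, 0, 0.1, 1],
    [0, 0, 0, 0, 0, 0.2, 1],
    [0, 0, 0, 0, 0, 0.3, 1],
    [0, 0, 0, 0, 0, 0.4, 1],
    [0, 0, 0, 0, 0, 0.4, 1],
  ],
)

```text
time_s: 12.27
tcp_pos: [0.6224, -0.0799, 0.1188]
ee_rot: [[-0.204, -0.979, 0.002], [-0.979, 0.204, -0.0], [-0.0, -0.002, -1.0]]
wrist_force: [-4.4, 2.5, 12.2]
gripper_width: 0.001
gripper_force: 6.3
```

>>> arm_command(
  deltas=[
    [0, 0, 0, 0, 0, 0.1, 1],
    [0, 0, 0, 0, 0, 0.2, 1],
    [0, 0, 0, 0, 0, 0.2, 1],
    [0, 0, 0, 0, 0, 0.3, 1],
    [0, 0, 0, 0, 0, 0.3, 1],
  ],
)

```text
time_s: 12.68
tcp_pos: [0.6226, -0.0799, 0.1177]
ee_rot: [[-0.204, -0.979, 0.003], [-0.979, 0.204, -0.001], [-0.0, -0.003, -1.0]]
wrist_force: [-6.9, 3.8, 19.4]
gripper_width: 0.007
gripper_force: 9.8
```

>>> arm_command(
  deltas=[
    [0, 0, 0, 0, 0, 0.1, 1],
    [0, 0, 0, 0, 0, 0.2, 1],
    [0, 0, 0, 0, 0, 0.2, 1],
  ],
)

```text
time_s: 12.93
tcp_pos: [0.6227, -0.0799, 0.1174]
ee_rot: [[-0.203, -0.979, 0.004], [-0.979, 0.203, -0.001], [0.0, -0.004, -1.0]]
wrist_force: [-10.3, 3.6, 26.4]
gripper_width: 0.004
gripper_force: 13.4
```

>>> arm_command(
  deltas=[
    [0, 0, 0, 0, 0, -1, 1],
    [0, 0, 0, 0, 0, -4, 1],
    [0, 0, 0, 0, 3, -6, 1],
    [0, 0, 0, 0, 7, -6, 1],
    [0, 0, 0, 0, 11, -6, 1],
    [0, 0, 0, 0, 12.8, -5, 1],
    [0, 0, 0, 0, 12.8, -5, 1],
    [0, 0, 0, 0, 12.8, -5, 1],
  ],
)

```text
time_s: 13.6
tcp_pos: [0.4964, -0.0537, 0.1609]
ee_rot: [[-0.205, -0.979, 0.002], [-0.979, 0.205, 0.001], [-0.001, -0.002, -1.0]]
wrist_force: [0.4, 0.6, 0.4]
gripper_width: 0.004
gripper_force: 0.0
```

```bash
python3 - <<'E'
from h import *
s=sense(); print(SR.T@(s["tcp_pos"]-SC))
delta(samp(-.086,-.066,.124),RL)
E
```

```text
[-0.08620909 -0.06495991  0.16092833]
rot [-0.0016, 0.0009, 0.0034] cm [0.02, 0.11, 3.69]
```

>>> arm_command(
  deltas=[
    [0, 0, 0, 0, 0.1, 1.5, 1],
    [0, 0, 0, 0, 0.1, 2.8, 1],
    [0, 0, 0, 0, 0.1, 3.3, 1],
    [0, 0, 0, 0, 0.1, 3.6, 1],
    [0, 0, 0, 0, 0.1, 3.8, 1],
    [0, 0, 0, 0, 0.1, 3.9, 1],
    [0, 0, 0, 0, 0.1, 4.0, 1],
    [0, 0, 0, 0, 0.1, 4.0, 1],
  ],
)

```text
time_s: 14.27
tcp_pos: [0.497, -0.0537, 0.1219]
ee_rot: [[-0.205, -0.979, 0.003], [-0.979, 0.205, 0.0], [-0.001, -0.003, -1.0]]
wrist_force: [-1.1, -0.7, 5.4]
gripper_width: 0.003
gripper_force: 2.4
```

>>> arm_command(
  deltas=[
    [0, 0, 0, 0, 0, 0.1, 1],
    [0, 0, 0, 0, 0, 0.2, 1],
    [0, 0, 0, 0, 0, 0.3, 1],
    [0, 0, 0, 0, 0, 0.4, 1],
    [0, 0, 0, 0, 0, 0.5, 1],
    [0, 0, 0, 0, 0, 0.6, 1],
    [0, 0, 0, 0, 0, 0.6, 1],
  ],
)

```text
time_s: 14.85
tcp_pos: [0.4971, -0.0535, 0.1175]
ee_rot: [[-0.205, -0.979, 0.004], [-0.979, 0.205, 0.0], [-0.001, -0.003, -1.0]]
wrist_force: [-4.8, 2.1, 14.4]
gripper_width: 0.004
gripper_force: 6.9
```

>>> arm_command(
  deltas=[
    [0, 0, 0, 0, 0, 0.1, 1],
    [0, 0, 0, 0, 0, 0.2, 1],
    [0, 0, 0, 0, 0, 0.3, 1],
    [0, 0, 0, 0, 0, 0.4, 1],
    [0, 0, 0, 0, 0, 0.4, 1],
  ],
)

```text
time_s: 15.27
tcp_pos: [0.4972, -0.0534, 0.1167]
ee_rot: [[-0.203, -0.979, 0.004], [-0.979, 0.203, -0.001], [-0.0, -0.004, -1.0]]
wrist_force: [-13.0, 6.2, 36.5]
gripper_width: 0.005
gripper_force: 17.8
```

>>> arm_command(
  deltas=[
    [0, 0, 0, 0, 0, -1, 1],
    [0, 0, 0, 0, 0, -4, 1],
    [0, 0, 0, 0, 0, -7, 1],
    [0, 0, 0, 0, 0, -7, 1],
  ],
)

```text
time_s: 15.6
tcp_pos: [0.5003, -0.0535, 0.1872]
ee_rot: [[-0.204, -0.979, 0.015], [-0.979, 0.204, 0.001], [-0.004, -0.014, -1.0]]
wrist_force: [0.9, 0.1, 0.6]
gripper_width: 0.003
gripper_force: 0.0
```

```bash
cat >> h.py <<'E'
t_=np.radians(35); RT=SR@np.array([[np.cos(t_),0,np.sin(t_)],[0,-1,0],[np.sin(t_),0,-np.cos(t_)]])
E
python3 - <<'E'
from h import *
s=sense(); print(SR.T@(s["tcp_pos"]-SC))
delta(samp(.03,-.068,.165),RT)
delta(samp(.03,-.068,.165),RL)
E
```

```text
[-0.08722713 -0.06116166  0.18720576]
rot [-0.0151, 0.615, -0.0005] cm [11.73, 0.76, 2.16]
rot [-0.0144, 0.0041, 0.0041] cm [11.73, 0.76, 2.16]
```

>>> arm_command(
  deltas=[
    [0, 0.12, 0, 0, 0.3, 0, 1],
    [0, 0.24, 0, 0, 0.5, 0, 1],
    [0, 0.36, 0, 1, 0.5, 0, 1],
    [0, 0.48, 0, 3, 0.5, 0, 1],
    [0, 0.61, 0, 5, 0.5, 0.5, 1],
    [0, 0.61, 0, 8, 0.5, 1, 1],
    [0, 0.61, 0, 10, 0.5, 1.5, 1],
    [0, 0.61, 0, 10, 0.5, 1.5, 1],
  ],
)

```text
time_s: 16.27
tcp_pos: [0.4683, -0.1526, 0.1642]
ee_rot: [[-0.17, -0.978, -0.122], [-0.802, 0.209, -0.56], [0.573, 0.003, -0.819]]
wrist_force: [-0.6, -0.5, 0.7]
gripper_width: 0.005
gripper_force: 0.0
```

```bash
python3 - <<'E'
from h import *
s=sense(); print(SR.T@(s["tcp_pos"]-SC),s["wrist_force"],s["joints"].round())
delta(samp(.053,-.068,.143),RT)
delta(samp(.083,-.068,.130),RT)
E
```

```text
[ 0.01641323 -0.07189729  0.16423647] [-0.58657871 -0.4763321   0.65720055] [ 16.  18. -38.  37. -58. -54.]
rot [0.0027, 0.0003, 0.0006] cm [1.78, -0.4, 3.84]
rot [0.0027, 0.0003, 0.0006] cm [3.49, -0.41, 6.62]
```

>>> arm_command(
  deltas=[
    [0, 0, 0, 1, -0.3, 2, 1],
    [0, 0, 0, 1.8, -0.4, 3.8, 1],
    [0, 0, 0, 2.3, -0.4, 4.7, 1],
    [0, 0, 0, 2.9, -0.4, 5.6, 1],
    [0, 0, 0, 3.4, -0.4, 6.3, 1],
    [0, 0, 0, 3.5, -0.4, 6.6, 1],
    [0, 0, 0, 3.5, -0.4, 6.6, 1],
    [0, 0, 0, 3.5, -0.4, 6.6, 1],
  ],
)

```text
time_s: 16.93
tcp_pos: [0.4612, -0.2162, 0.1316]
ee_rot: [[-0.169, -0.979, -0.116], [-0.803, 0.205, -0.56], [0.572, -0.002, -0.82]]
wrist_force: [-0.8, 0.3, -1.0]
gripper_width: 0.006
gripper_force: 0.0
```

```bash
python3 - <<'E'
from h import *
s=sense(); print(SR.T@(s["tcp_pos"]-SC),s["wrist_force"])
delta(samp(.083,-.068,.124),RT)
E
```

```text
[ 0.08012129 -0.06560911  0.13158828] [-0.81451171  0.3483106  -1.04422517]
rot [-0.0028, 0.0018, 0.0012] cm [-0.2, 0.24, 0.79]
```

>>> arm_command(
  deltas=[
    [0, 0, 0, 0, 0.2, 0.3, 1],
    [0, 0, 0, -0.1, 0.2, 0.5, 1],
    [0, 0, 0, -0.2, 0.2, 0.7, 1],
    [0, 0, 0, -0.3, 0.2, 0.8, 1],
    [0, 0, 0, -0.35, 0.2, 0.9, 1],
    [0, 0, 0, -0.35, 0.2, 0.9, 1],
  ],
)

```text
time_s: 17.43
tcp_pos: [0.4586, -0.2182, 0.1231]
ee_rot: [[-0.169, -0.979, -0.117], [-0.801, 0.205, -0.562], [0.574, -0.001, -0.819]]
wrist_force: [-3.1, 4.3, 8.9]
gripper_width: 0.008
gripper_force: 4.1
```

```bash
python3 - <<'E'
from h import *
s=sense(); print(SR.T@(s["tcp_pos"]-SC),SR.T@s["wrist_force"])
E
```

```text
[ 0.08255331 -0.06775349  0.12308369] [-3.58503738 -3.93100342  8.89759092]
```

>>> arm_command(
  deltas=[
    [0, 0, 0, -0.06, 0, 0.08, 1],
    [0, 0, 0, -0.11, 0, 0.16, 1],
    [0, 0, 0, -0.17, 0, 0.25, 1],
    [0, 0, 0, -0.23, 0, 0.33, 1],
    [0, 0, 0, -0.29, 0, 0.41, 1],
    [0, 0, 0, -0.29, 0, 0.41, 1],
  ],
)

```text
time_s: 17.93
tcp_pos: [0.4584, -0.2184, 0.1189]
ee_rot: [[-0.169, -0.979, -0.117], [-0.8, 0.205, -0.563], [0.575, -0.002, -0.818]]
wrist_force: [-4.6, 6.7, 13.9]
gripper_width: 0.002
gripper_force: 6.6
```

```bash
python3 - <<'E'
from h import *
s=sense(); print(SR.T@(s["tcp_pos"]-SC),SR.T@s["wrist_force"])
E
```

```text
[ 0.08279575 -0.06788288  0.11889059] [-5.60253754 -5.85391569 13.90830493]
```

>>> arm_command(
  deltas=[
    [0, 0, 0, -0.06, 0, 0.08, 1],
    [0, 0, 0, -0.11, 0, 0.16, 1],
    [0, 0, 0, -0.17, 0, 0.25, 1],
    [0, 0, 0, -0.23, 0, 0.33, 1],
    [0, 0, 0, -0.23, 0, 0.33, 1],
  ],
)

```text
time_s: 18.35
tcp_pos: [0.4587, -0.2189, 0.118]
ee_rot: [[-0.169, -0.979, -0.116], [-0.797, 0.205, -0.568], [0.58, -0.004, -0.815]]
wrist_force: [-9.0, 11.7, 27.9]
gripper_width: 0.004
gripper_force: 14.3
```

```bash
python3 - <<'E'
from h import *
s=sense(); print(SR.T@(s["tcp_pos"]-SC),SR.T@s["wrist_force"])
E
```

```text
[ 0.0832968  -0.06746912  0.11798218] [ -9.61552771 -11.20954544  27.93445474]
```

>>> arm_command(
  deltas=[
    [0, 0, 0, 0, 0, -1, 1],
    [0, 0, 0, 0, 0, -4, 1],
    [0, 0, 0, 0, 0, -7, 1],
    [0, 0, 0, 0, -3, -7.5, 1],
    [0, 0, 0, 0, -7, -7.5, 1],
    [0, 0, 0, 0, -11, -7.5, 1],
    [0, 0, 0, 0, -13.5, -7.5, 1],
    [0, 0, 0, 0, -13.5, -7.5, 1],
  ],
)

```text
time_s: 19.02
tcp_pos: [0.6038, -0.204, 0.1736]
ee_rot: [[-0.17, -0.979, -0.114], [-0.803, 0.205, -0.56], [0.572, -0.003, -0.82]]
wrist_force: [-0.1, -0.3, -0.3]
gripper_width: 0.006
gripper_force: 0.0
```

```bash
python3 - <<'E'
from h import *
s=sense(); print(SR.T@(s["tcp_pos"]-SC),SR.T@s["wrist_force"])
delta(samp(.083,.067,.130),RT)
E
```

```text
[0.03847685 0.07137168 0.17357729] [ 0.33526875 -0.03378902 -0.31999358]
rot [-0.0047, 0.0022, 0.0006] cm [1.16, 0.47, 6.12]
```

>>> arm_command(
  deltas=[
    [0, 0, 0, 0.3, 0.3, 1, 1],
    [0, 0, 0, 0.6, 0.3, 3, 1],
    [0, 0, 0, 0.9, 0.3, 4.5, 1],
    [0, 0, 0, 1.1, 0.3, 5.6, 1],
    [0, 0, 0, 1.1, 0.3, 6, 1],
    [0, 0, 0, 1.1, 0.3, 6, 1],
    [0, 0, 0, 1.1, 0.3, 6, 1],
  ],
)

```text
time_s: 19.6
tcp_pos: [0.5873, -0.2457, 0.1319]
ee_rot: [[-0.169, -0.979, -0.117], [-0.802, 0.206, -0.56], [0.572, -0.001, -0.82]]
wrist_force: [0.5, 1.5, -1.0]
gripper_width: 0.001
gripper_force: 0.0
```

```bash
python3 - <<'E'
from h import *
s=sense(); print(SR.T@(s["tcp_pos"]-SC),SR.T@s["wrist_force"])
delta(samp(.083,.067,.124),RT)
E
```

```text
[0.08274298 0.06384927 0.13192108] [-1.56629828  0.21799787 -0.95552276]
rot [-0.0023, 0.0015, 0.0014] cm [-0.43, -0.31, 0.67]
```

>>> arm_command(
  deltas=[
    [0, 0, 0, -0.1, -0.2, 0.2, 1],
    [0, 0, 0, -0.2, -0.3, 0.35, 1],
    [0, 0, 0, -0.3, -0.3, 0.5, 1],
    [0, 0, 0, -0.4, -0.3, 0.6, 1],
    [0, 0, 0, -0.46, -0.3, 0.7, 1],
    [0, 0, 0, -0.52, -0.3, 0.78, 1],
    [0, 0, 0, -0.52, -0.3, 0.78, 1],
  ],
)

```text
time_s: 20.18
tcp_pos: [0.591, -0.2464, 0.1238]
ee_rot: [[-0.169, -0.979, -0.116], [-0.802, 0.205, -0.562], [0.573, -0.002, -0.819]]
wrist_force: [-0.8, 1.5, 6.4]
gripper_width: 0.004
gripper_force: 2.9
```

```bash
python3 - <<'E'
from h import *
s=sense(); print(SR.T@(s["tcp_pos"]-SC),SR.T@s["wrist_force"])
E
```

```text
[0.08265629 0.06767928 0.12376393] [-1.33314327 -1.08109601  6.36856943]
```

>>> arm_command(
  deltas=[
    [0, 0, 0, -0.06, 0, 0.08, 1],
    [0, 0, 0, -0.11, 0, 0.16, 1],
    [0, 0, 0, -0.17, 0, 0.25, 1],
    [0, 0, 0, -0.23, 0, 0.33, 1],
    [0, 0, 0, -0.29, 0, 0.41, 1],
    [0, 0, 0, -0.34, 0, 0.49, 1],
    [0, 0, 0, -0.4, 0, 0.57, 1],
    [0, 0, 0, -0.4, 0, 0.57, 1],
  ],
)

```text
time_s: 20.85
tcp_pos: [0.5912, -0.2466, 0.1187]
ee_rot: [[-0.17, -0.979, -0.115], [-0.8, 0.205, -0.564], [0.575, -0.003, -0.818]]
wrist_force: [-1.8, 4.8, 12.4]
gripper_width: 0.01
gripper_force: 6.1
```

```bash
python3 - <<'E'
from h import *
s=sense(); print(SR.T@(s["tcp_pos"]-SC),SR.T@s["wrist_force"])
E
```

```text
[0.08279878 0.06786305 0.11867722] [-4.34330672 -2.79856204 12.35677898]
```

>>> arm_command(
  deltas=[
    [0, 0, 0, -0.06, 0, 0.08, 1],
    [0, 0, 0, -0.11, 0, 0.16, 1],
    [0, 0, 0, -0.17, 0, 0.25, 1],
    [0, 0, 0, -0.23, 0, 0.33, 1],
    [0, 0, 0, -0.23, 0, 0.33, 1],
  ],
)

```text
time_s: 21.27
tcp_pos: [0.5913, -0.2467, 0.118]
ee_rot: [[-0.17, -0.979, -0.115], [-0.798, 0.205, -0.567], [0.578, -0.005, -0.816]]
wrist_force: [-7.9, 10.2, 24.6]
gripper_width: 0.005
gripper_force: 12.1
```

```bash
python3 - <<'E'
from h import *
s=sense(); print(SR.T@(s["tcp_pos"]-SC),SR.T@s["wrist_force"])
E
```

```text
[0.0828594  0.06802163 0.11795925] [-8.30322031 -9.84574552 24.60696249]
```

>>> arm_command(
  deltas=[
    [0, 0, 0, 0, 0, -1, 1],
    [0, 0, 0, 0, 0, -4, 1],
    [0, 0, 0, 0, 0, -8, 1],
    [0, 0, 0, 0, 0, -12, 1],
    [0, 0, 0, -2, 0, -16, 1],
    [0, 0, 0, -4, 3, -20, 1],
    [0, 0, 0, -4, 3, -22, 1],
    [0, 0, 0, -4, 3, -22, 1],
  ],
)

```text
time_s: 21.93
tcp_pos: [0.5957, -0.0806, 0.2734]
ee_rot: [[-0.169, -0.98, -0.106], [-0.804, 0.199, -0.56], [0.569, -0.009, -0.822]]
wrist_force: [0.9, 0.1, 1.5]
gripper_width: 0.004
gripper_force: 0.0
```

```bash
python3 - <<'E'
from h import *
s=sense(); print(SR.T@(s["tcp_pos"]-SC),s["wrist_force"])
b=capture("scene"); c=capture("top")
g=np.zeros((600,800,3),np.uint8)
g[:,:500]=cv2.resize(b["pixels"][280:430,165:290],(500,600),interpolation=cv2.INTER_CUBIC)
g[:225,500:]=cv2.resize(c["pixels"][180:300,340:500],(300,225),interpolation=cv2.INTER_CUBIC)
g[300:525,500:]=cv2.resize(b["pixels"],(300,225))
cv2.imwrite("pics/g9.png",g)
for x,y in[(-100,80),(-100,-80),(100,80)]:
  for z in(.098,.103): print((x,y,z),((proj(b,[samp(x/1e3,y/1e3,z)])[0]-[165,280])*4+1.5).round(1))
E
```

```text
[-0.08049728  0.03783545  0.27341156] [0.92228719 0.0962665  1.51624669]
(-100, 80, 0.098) [485.4 314.7]
(-100, 80, 0.103) [484.8 310.9]
(-100, -80, 0.098) [303.1  73.1]
(-100, -80, 0.103) [301.8  68.6]
(100, 80, 0.098) [110. 586.]
(100, 80, 0.103) [107.6 583.3]
```

View pics/g9.png

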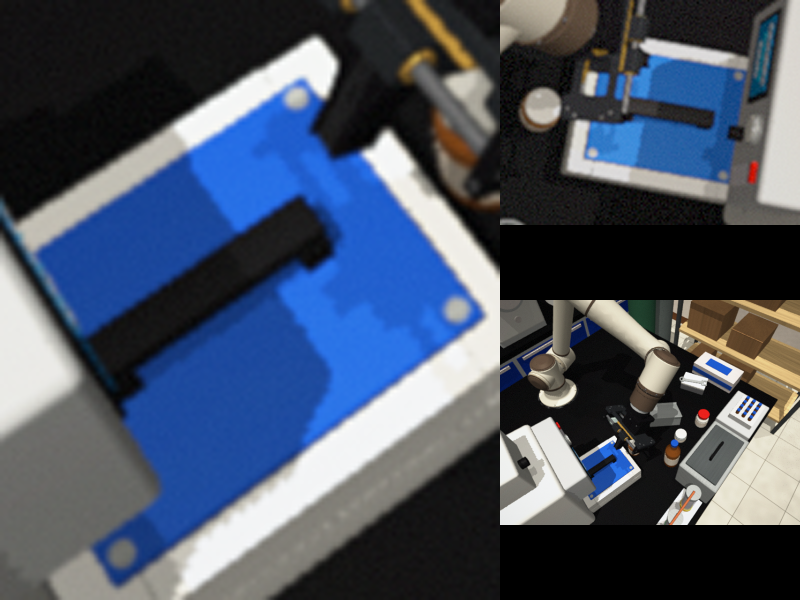

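The last view shows the cover flat and square: scene FL at (485,316), RL at (115,588), matching the sealed height. Each corner reached its hard stop and the gripper is clear, so I'm handing in.

```bash
python3 -c "
from station import finish_job
print(finish_job())"
```

```text
the job is handed in; nothing more can be done
None
```

I laid the cover square on the gasket, pressed all four corners to their hard stops (FL, FR, RR, RL) and handed the job in at about 22 s; the hand-in returned no verdict, but the last picture shows the cover flat and centred.

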